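# Unlock, zero and load the bakery's portion scale

## Task

Get the portion scale ready for weighing the toppings: first turn its three red lock bolts clockwise fully to their end stops, then, with the cups still empty, turn the zero-set dial back until its red pointer is on the green zero mark. After that put every topping canister on the counter (two to four of them) into a blue cup of the scale, one per cup, each fully seated and upright, leaving bolts and dial as set and knocking nothing else over.

Things in the scene. Friction and masses are not known exactly. Their poses are not given: they have to be found in the camera images.
- scale: White portion scale, 250 mm deep (its x, away from the robot) by 430 mm wide (its y, left), top plate 60 mm above the counter; fixed, placed and turned differently each time. Origin: centre of its underside, z up. On it: four blue cups, 2 x 2, 110 mm apart, in the middle; three red lock bolts in a row on the right (y -160, x -80, 0, 80 mm); zero-set dial on the left (x 0, y +158 mm).
- can_a: Topping canister with red lid knob, 0.2 to 0.4 kg, loose on the counter left of the scale (absent in some runs). Origin: centre of its underside, z up its axis. Aluminium body 88 mm across, heavy base domed below with a flat foot 54 mm across, shoulder at 54 mm; above it an upright cylindrical knob 39 mm across, from 54 to 90 mm: grip it there from above, any yaw, at about 77 mm.
- can_b: Topping canister with yellow lid knob, 0.2 to 0.4 kg, loose on the counter left of the scale (absent in some runs). Origin: centre of its underside, z up its axis. Aluminium body 88 mm across, heavy base domed below with a flat foot 54 mm across, shoulder at 54 mm; above it an upright cylindrical knob 39 mm across, from 54 to 90 mm: grip it there from above, any yaw, at about 77 mm.
- can_c: Topping canister with green lid knob, 0.2 to 0.4 kg, loose on the counter left of the scale (absent in some runs). Origin: centre of its underside, z up its axis. Aluminium body 88 mm across, heavy base domed below with a flat foot 54 mm across, shoulder at 54 mm; above it an upright cylindrical knob 39 mm across, from 54 to 90 mm: grip it there from above, any yaw, at about 77 mm.
- can_d: Topping canister with orange lid knob, 0.2 to 0.4 kg, loose on the counter left of the scale (absent in some runs). Origin: centre of its underside, z up its axis. Aluminium body 88 mm across, heavy base domed below with a flat foot 54 mm across, shoulder at 54 mm; above it an upright cylindrical knob 39 mm across, from 54 to 90 mm: grip it there from above, any yaw, at about 77 mm.
- cup0 (a point): Centre of the floor of a blue concave cup, 64 mm above the counter. Inside it is a cone, about 61 mm across at the floor, 94 mm at the rim, which is 22 mm above the floor. A domed canister base centres itself in it; fully seated, the canister is upright with its foot at this point (knob then 118 to 154 mm above the counter). Any canister, any cup, one each.
- cup1 (a point): Centre of the floor of a blue concave cup, 64 mm above the counter. Inside it is a cone, about 61 mm across at the floor, 94 mm at the rim, which is 22 mm above the floor. A domed canister base centres itself in it; fully seated, the canister is upright with its foot at this point (knob then 118 to 154 mm above the counter). Any canister, any cup, one each.
- cup2 (a point): Centre of the floor of a blue concave cup, 64 mm above the counter. Inside it is a cone, about 61 mm across at the floor, 94 mm at the rim, which is 22 mm above the floor. A domed canister base centres itself in it; fully seated, the canister is upright with its foot at this point (knob then 118 to 154 mm above the counter). Any canister, any cup, one each.
- cup3 (a point): Centre of the floor of a blue concave cup, 64 mm above the counter. Inside it is a cone, about 61 mm across at the floor, 94 mm at the rim, which is 22 mm above the floor. A domed canister base centres itself in it; fully seated, the canister is upright with its foot at this point (knob then 118 to 154 mm above the counter). Any canister, any cup, one each.
- bolt0_grip (a point): Point on the vertical axis of a red captive lock bolt, 112 mm above the counter, where its bar is gripped. The bar is 42 mm long, 14 mm thick, from 90 to 124 mm above the counter, over a round boss 40 mm across that reaches 86 mm. It turns about the vertical and does not rise.
- bolt0 (a joint): Angle of that lock bolt (rad): 0 = bar along the scale's x axis; grows as it is turned clockwise seen from above; end stop at 1.5, where the bar points to the green marks on the plate. It starts at 0 to 0.25. Friction about 0.08 N m; stays where it is left.
- bolt1_grip (a point): Point on the vertical axis of a red captive lock bolt, 112 mm above the counter, where its bar is gripped. The bar is 42 mm long, 14 mm thick, from 90 to 124 mm above the counter, over a round boss 40 mm across that reaches 86 mm. It turns about the vertical and does not rise.
- bolt1 (a joint): Angle of that lock bolt (rad): 0 = bar along the scale's x axis; grows as it is turned clockwise seen from above; end stop at 1.5, where the bar points to the green marks on the plate. It starts at 0 to 0.25. Friction about 0.08 N m; stays where it is left.
- bolt2_grip (a point): Point on the vertical axis of a red captive lock bolt, 112 mm above the counter, where its bar is gripped. The bar is 42 mm long, 14 mm thick, from 90 to 124 mm above the counter, over a round boss 40 mm across that reaches 86 mm. It turns about the vertical and does not rise.
- bolt2 (a joint): Angle of that lock bolt (rad): 0 = bar along the scale's x axis; grows as it is turned clockwise seen from above; end stop at 1.5, where the bar points to the green marks on the plate. It starts at 0 to 0.25. Friction about 0.08 N m; stays where it is left.
- tare_grip (a point): Point on the vertical axis of the zero-set dial, 98 mm above the counter, where its black bar is gripped. The bar is 48 mm long, 14 mm thick, from 76 to 112 mm above the counter. A red pointer sticks out from one end of it over a white disc 104 mm across with black ticks and one thick green zero mark on the robot's side (the scale's -x).
- tare (a joint): Angle of the zero-set dial (rad): 0 = red pointer on the green zero mark, bar along the scale's x axis, pointer to -x; grows clockwise seen from above. It starts 0.6 to 1.4 clockwise of zero and is turned back anticlockwise; no stop or detent at zero (stops at -1.7 and 1.7). Friction about 0.06 N m; stays where it is left.
- oil_bottle: Bystander: green oil bottle, 62 mm in diameter, 210 mm tall, behind the canisters and the scale. Origin at the centre of its underside, z up. Leave it standing.
- seed_jar: Bystander: amber jar with brass lid, 68 mm in diameter, 120 mm tall, behind the scale. Origin at the centre of its underside, z up. Leave it standing.
- mug: Bystander: blue mug, 80 mm in diameter, 95 mm tall, left of the canisters near the robot. Origin at the centre of its underside, z up. Leave it standing.

How it is judged:
By the outcome, as a careful person would: the job done as asked, in the order asked, and still so for the second after the job is handed in, with the robot touching nothing.
Of can_a, can_b, can_c, can_d only 2 to 4 are there at a start; the rules pass over those that are not, and their reading is None.
At some moment in a run one of can_a, can_b, can_c, can_d may be knocked a few centimetres aside while the robot is not near it.
It also fails if it takes over 210 s, if anything falls off the work surface, if the arm or the gripper's body presses on something with over 40 N, if the wrist force passes 120 N, or if a joint passes its speed limit or range.

## Robot

A 7-joint arm with a two-finger parallel gripper is mounted at the origin on the work surface. World frame = base frame: x ahead of the robot, y to its left, z up, the work surface at z = 0. Lengths are in m, angles in rad, forces in N, time in s.
With the tool pointing down it reaches from about 0.4 to 0.85 m from the base axis. Payload 4.4 kg.
Tool frame: the origin (TCP) lies midway between the tips of the shut fingers; the grasp point (between the pads) lies 19 mm behind it (r.pinch_z is the distance from the TCP to the grasp point, in m); z points along the fingers, y is the line along which they close (so a half turn about z gives the same grasp; the last joint's range is limited). The gripper opens to 94 mm and grips with 3 to 60 N. Pads are 16 mm wide; open, the fingers measure 119 mm over their backs; the gripper's body (75 mm by 177 mm) begins 78 mm behind the grasp point.
Start: joints at [-1.368, 0.628, 0.038, 1.517, -0.027, 0.996, -0.02], TCP at [0.173, 0.627, 0.205] pointing down, gripper open.
Joint ranges: [-3.06, 3.06], [-0.37, 2.12], [-1.25, 1.32], [0.18, 2.47], [-1.1, 4.24], [0.23, 1.98], [-2.94, 2.94]. Speed limits (rad/s): [2.57, 2.57, 3.14, 3.14, 3.14, 3.14, 3.14].

## Interface

Orientations are given as a rotation vector (axis times angle).
In Python, from bench import r gives the robot as it stands.
- The arm moves only by the tool servo_tool, never from a script. Its argument "increments" is a list of rows, each a list of 7 numbers: the turn, a rotation vector about the world's x, y, z in degrees, then the shift along the world's x, y, z in m, then the closure in counts, from 0 (fully open) to 255 (shut). In form: [[ax, ay, az, dx, dy, dz, fingers], ...]. A call has 1 to 12 rows; each row shifts and turns the commanded pose from where the row before left it; what a row does not reach is not made up. A row lasts 1/12 s, in which the tool goes at most 41.7 mm and 7.16 degrees, less where a joint would pass 70% of its speed; a pose out of reach is approached as far as the arm can. A call with a gripper value outside its range is refused whole. The fingers move at their own pace and stop on an object; "newtons" is the grip in N (left out, the last holds). Time passes only in rows, so rows that do not move let the fingers close. It gives the time, the measured TCP pose, the force, the opening and the grip force at its end, in the units of the state.
- r.read_state(): the state, without advancing time (a new reading comes with each control period).
- r.read_camera(name): name is "side" or "top" or "wrist"; returns a dict with "color" (400x640x3 uint8, red, green, blue), "fovy" (degrees; the focal length in pixels is half the picture's height over the tangent of half this angle, whatever the lens; pixels are square), "cx", "cy" (the principal point, pixels), "k1" (the pictures are not rectified: a ray, as slopes to the right and down, at radius r is drawn at 1 + k1 r^2 times it, then the intrinsics apply), "world_to_cam" (4x4, takes a point from world to camera coordinates); the wrist camera has in their place "mount" (4x4, takes a point from camera to tool coordinates, whose origin is the TCP and whose axes are the flange's). Camera axes: x right, y down, z forward; pixel columns grow to the right and rows downward; lengths in m; the calibration is good to about 2 mm. A picture is of the moment at which its call begins: read the wrist's pose just before it. There is no depth.
- r.close_job(): hands the job in; it is judged then, once.
The state is a dict: "time": time; "joint_pos": joint angles; "qvel": joint speeds; "effort": joint torques, N m; "ee_pos": TCP position; "orientation": TCP orientation; "wrist_force": force on the tool from outside, world axes, zero at the start; "torque": the same for the moment, N m; "finger_gap": finger opening in m; "finger_force": force on a finger pad.
Only numpy, scipy, OpenCV 4.12 (cv2) and the standard library are available. Lean on these libraries where they do the work, as an engineer would, in place of code of your own. Each camera call takes 0.05 s, during which the arm holds its last target. There are 200 camera calls.

## Working session

There is one attempt and no reset: what is moved stays moved. The work goes in short steps, Python scripts to look and compute and a tool call to move; the robot and the scene stay as the last step left them, time stands still between calls to the robot, and variables do not carry over. Pictures are saved under pics/ and viewed, at most 14 in all, crops included, and the job is handed in when it is done.

Besides the shell and the picture viewer there is one more tool, called after ">>>" as name(argument=value, ...) on one line, values as JSON. servo_tool: Moves the arm, as the interface text tells. Its arguments: {"type":"object","properties":{"increments":{"type":"array"},"newtons":{"type":"number"}},"required":["increments"]}

```bash
ls; mkdir -p pics
cat > h.py <<'E'
import numpy as np, cv2
from scipy.spatial.transform import Rotation as R
from bench import r
def cam(name):
    s=r.read_state(); c=r.read_camera(name)
    f=200/np.tan(np.radians(c['fovy'])/2)
    c['f']=f
    if name=='wrist':
        T=np.eye(4); T[:3,:3]=R.from_rotvec(s['orientation']).as_matrix(); T[:3,3]=s['ee_pos']
        c['c2w']=T@np.array(c['mount'])
    else: c['c2w']=np.linalg.inv(np.array(c['world_to_cam']))
    return c
def ray(c,uv):
    d=np.array([(uv[0]-c['cx'])/c['f'],(uv[1]-c['cy'])/c['f']]); x=d.copy()
    for _ in range(30): x=d/(1+c['k1']*(x@x))
    M=c['c2w']; v=M[:3,:3]@np.array([x[0],x[1],1]); return M[:3,3],v
def onz(c,uv,z):
    o,v=ray(c,uv); return o+v*(z-o[2])/v[2]
def proj(c,p):
    q=np.linalg.inv(c['c2w'])@np.append(p,1); x=q[:2]/q[2]; x=x*(1+c['k1']*(x@x))
    return x*c['f']+[c['cx'],c['cy']]
def save(c,n,crop=None,s=1):
    im=c['color'][:,:,::-1]
    if crop: a,b,d,e=crop; im=im[b:e,a:d]
    cv2.imwrite('pics/'+n,cv2.resize(im,None,fx=s,fy=s,interpolation=cv2.INTER_CUBIC))
def st():
    s=r.read_state(); print({k:np.round(s[k],4).tolist() for k in ('time','ee_pos','orientation','joint_pos','wrist_force','finger_gap')})
    print(np.round(R.from_rotvec(s['orientation']).as_matrix(),3).tolist())
E
python3 - <<'E'
from h import *
st(); print(r.pinch_z)
for n in('top','side','wrist'):
    c=cam(n); save(c,n+'0.png'); print(n,c['f'],c['k1'],np.round(c['c2w'],3).tolist())
E
```

```text
pics
{'time': 0.0, 'ee_pos': [0.1724, 0.626, 0.2046], 'orientation': [-0.4209, -3.1131, 0.0029], 'joint_pos': [-1.3678, 0.6293, 0.0385, 1.5184, -0.027, 0.9963, -0.02], 'wrist_force': [-0.0255, 0.235, -0.5048], 'finger_gap': 0.0938}
[[-0.964, 0.266, -0.0], [0.266, 0.964, -0.002], [-0.0, -0.002, -1.0]]
0.0188
top 388.4989174385914 0.0017944089519419124 [[-0.02, -0.986, 0.164, 0.346], [-1.0, 0.022, 0.008, 0.107], [-0.012, -0.164, -0.986, 1.323], [0.0, 0.0, 0.0, 1.0]]
side 392.69421283985514 -0.0926682682808631 [[0.922, -0.27, 0.279, 0.262], [-0.388, -0.639, 0.664, -0.596], [-0.001, -0.721, -0.693, 0.806], [0.0, 0.0, 0.0, 1.0]]
wrist 338.4418449070645 -0.001766495654639473 [[0.266, 0.937, 0.226, 0.108], [0.964, -0.258, -0.065, 0.644], [-0.002, 0.235, -0.972, 0.384], [0.0, 0.0, 0.0, 1.0]]
```

View pics/top0.png

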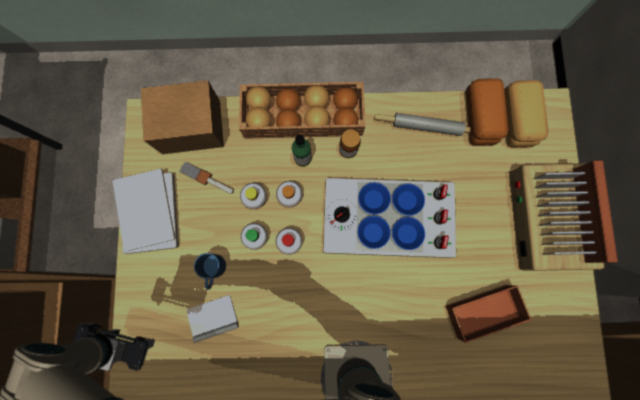

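View pics/side0.png

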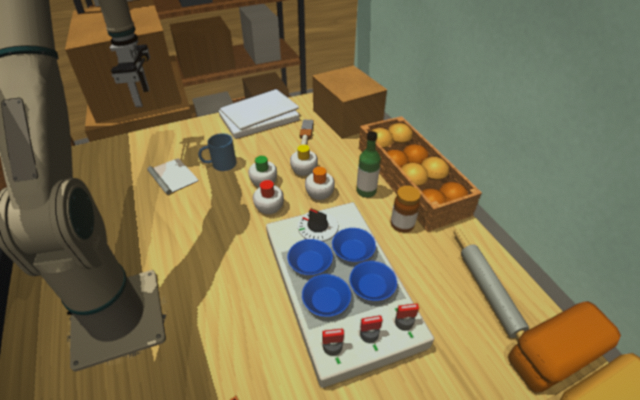

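The top view shows all four canisters: yellow (252,195), orange (289,192), green (253,236), red (288,240). The scale is centred near (390,217), the dial is at (342,214) and the bolts are near (440,190–242).

```bash
cat >> h.py <<'E'
def blobs(c,lo,hi,amin=15,box=None):
    hsv=cv2.cvtColor(c['color'],cv2.COLOR_RGB2HSV)
    m=cv2.inRange(hsv,np.array(lo),np.array(hi)) if lo[0]<=hi[0] else cv2.inRange(hsv,np.array((lo[0],)+tuple(lo[1:])),np.array((180,)+tuple(hi[1:])))|cv2.inRange(hsv,np.array((0,)+tuple(lo[1:])),np.array(hi))
    if box: k=np.zeros_like(m); a,b,d,e=box; k[b:e,a:d]=1; m=m*k
    n,l,s,ce=cv2.connectedComponentsWithStats(m)
    return [(ce[i],s[i],l==i) for i in range(1,n) if s[i,4]>=amin]
E
python3 - <<'E'
from h import *
c=cam('top')
P=[]
for ce,s,m in blobs(c,(105,120,50),(125,255,255),300,(320,170,460,260)):
    cs,_=cv2.findContours(m.astype(np.uint8),0,1); e=cv2.fitEllipse(max(cs,key=len))
    p=onz(c,e[0],.086); P.append(p[:2]); print('cup',s,np.round(e[0],1),np.round(e[1],1),np.round(p,4))
P=np.array(P); C=P.mean(0); print(C)
for lab,lo,hi in(('red',(172,130,80),(6,255,255)),('yel',(22,130,100),(34,255,255)),('grn',(50,100,50),(85,255,255)),('org',(8,150,120),(20,255,255))):
    for ce,s,m in blobs(c,lo,hi,4,(235,170,460,260)): print(lab,np.round(ce,1),s,np.round(onz(c,ce,.09)[:2],4),np.round(onz(c,ce,.124)[:2],4),np.round(onz(c,ce,.06)[:2],4))
E
```

```text
cup [359 183  32  31 785] [374.2 197.9] [30.3 31.2] [ 0.5698 -0.0701  0.086 ]
cup [393 184  31  31 781] [408.1 199. ] [30.  31.3] [ 0.5637 -0.179   0.086 ]
cup [358 216  32  32 819] [373.6 231.6] [31.1 31.8] [ 0.4608 -0.0633  0.086 ]
cup [392 217  33  32 827] [408.  232.8] [30.8 32.4] [ 0.4545 -0.1724  0.086 ]
[ 0.51220621 -0.12119124]
red [443.2 191.3] [441 185   6  13  31] [ 0.5859 -0.2925] [ 0.5793 -0.2815] [ 0.5917 -0.3023]
red [443.8 216.3] [442 210   5  13  34] [ 0.5047 -0.2883] [ 0.5003 -0.2774] [ 0.5085 -0.2979]
red [339.3 214.5] [337 213   5   4  10] [0.5176 0.0443] [0.5128 0.046 ] [0.5217 0.0427]
red [287.7 239.6] [282 234  12  12 105] [0.4409 0.2103] [0.4383 0.2074] [0.4432 0.2128]
red [444.  241.8] [442 236   6  12  28] [ 0.4236 -0.283 ] [ 0.4214 -0.2723] [ 0.4255 -0.2925]
yel [250.9 193. ] [246 188  11  12  96] [0.594  0.3283] [0.5871 0.3221] [0.6    0.3337]
grn [251.6 234.9] [246 230  12  11 106] [0.458  0.3251] [0.455 0.319] [0.4608 0.3304]
org [287.9 191.1] [283 186  11  11  92] [0.5978 0.2084] [0.5909 0.2056] [0.6039 0.2109]
```

>>> servo_tool(increments=[[0,0,0,0,0,0.02,0],[0,0,0,0.028,-0.0225,0.01,0],[0,0,0,0.028,-0.0225,0.01,0],[0,0,0,0.028,-0.0225,0.01,0],[0,0,0,0.028,-0.0225,0.01,0],[0,0,0,0.028,-0.0225,0.01,0],[0,0,0,0.028,-0.0225,0.01,0],[0,0,0,0.028,-0.0225,0.01,0],[0,0,0,0.028,-0.0225,0.01,0],[0,0,0,0.028,-0.0225,0,0],[0,0,0,0.028,-0.0225,0,0],[0,0,0,0,-0.03,0,0]])

```text
time: 1.2
ee_pos: [0.458, 0.3699, 0.3049]
orientation: [0.427, 3.109, 0.001]
wrist_force: [-0.0, -0.0, -1.1]
finger_gap: 0.0941
finger_force: 0.0
```

>>> servo_tool(increments=[[0,0,0,0,-0.038,0,100],[0,0,0,0,-0.038,0,100],[0,0,0,0,-0.038,0,100],[0,0,0,0,-0.038,0,100],[0,0,0,0,-0.038,0,100],[0,0,0,0,-0.038,0,100],[0,0,0,0,-0.038,0,100],[0,0,0,0,-0.038,0,100],[0,0,0,0,-0.038,0,100],[0,0,0,0,-0.038,0,100],[0,0,0,0,-0.038,0,100],[0,0,0,0,-0.038,0,100]])

```text
time: 2.2
ee_pos: [0.4521, -0.086, 0.3056]
orientation: [0.421, 3.113, 0.0]
wrist_force: [-0.0, 0.8, 0.5]
finger_gap: 0.0571
finger_force: 0.0
```

>>> servo_tool(increments=[[0,0,1,0,-0.038,0,120],[0,0,1,0,-0.02,0,120],[0,0,1,0,0,0,120],[0,0,1,0,0,0,120],[0,0,0,0,0,0,120],[0,0,0,0,0,0,120]])

```text
time: 2.7
ee_pos: [0.4528, -0.1405, 0.3054]
orientation: [-0.308, -3.126, -0.001]
wrist_force: [0.6, 0.8, -0.8]
finger_gap: 0.0499
finger_force: 0.0
```

Run:
```python
from h import *
st(); c=cam('wrist'); save(c,'w1.png'); np.save('w1.npy',c['color'])
for ce,s,m in blobs(c,(105,120,50),(125,255,255),1500):
    cs,_=cv2.findContours(m.astype(np.uint8),0,1); e=cv2.fitEllipse(max(cs,key=len)); print('cup',s,np.round(onz(c,e[0],.086),4))
for ce,s,m in blobs(c,(172,130,80),(6,255,255),40): print('red',np.round(ce),s,np.round(onz(c,ce,.124),4))
```

```text
{'time': 2.7, 'ee_pos': [0.4528, -0.1405, 0.3054], 'orientation': [-0.3081, -3.1261, -0.0014], 'joint_pos': [0.0249, 0.2689, 0.2819, 1.8502, -0.087, 1.0349, 1.7161], 'wrist_force': [0.6008, 0.7868, -0.8153], 'finger_gap': 0.0499}
[[-0.981, 0.195, -0.0], [0.195, 0.981, 0.001], [0.0, 0.001, -1.0]]
cup [ 337  121   87   87 5943] [ 0.4595 -0.0642  0.086 ]
cup [ 246  134   87   86 5789] [ 0.453  -0.1733  0.086 ]
cup [ 348  211   82   74 2451] [ 0.5666 -0.0702  0.086 ]
cup [ 264  223   80   72 4555] [ 0.562  -0.1778  0.086 ]
red [610. 102.] [ 580   85   57   35 1473] [0.4349 0.1719 0.124 ]
red [191. 172.] [182 153  20  40 511] [ 0.4217 -0.2712  0.124 ]
red [485. 174.] [478 168  14  13  58] [0.4852 0.0395 0.124 ]
red [487. 196.] [479 189  17  16 108] [0.511  0.0395 0.124 ]
red [207. 237.] [198 218  19  41 502] [ 0.4969 -0.2743  0.124 ]
red [ 57. 334.] [ 51 331  15   8  94] [ 0.5822 -0.4873  0.124 ]
```

View pics/w1.png

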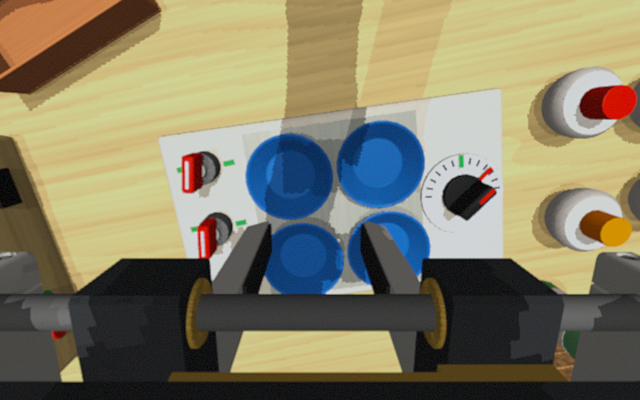

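The wrist view shows two bolts, at (191,172) and (207,237), with their bars near the scale's x axis. The dial is at (467,197), its pointer about 50° clockwise of the green mark at (461,160). I'll start with the near bolt.

>>> servo_tool(increments=[[0,0,0,-0.0078,-0.034,0,120],[0,0,0,-0.0078,-0.034,0,120],[0,0,0,-0.0078,-0.034,0,120],[0,0,0,-0.0078,-0.0335,0,120],[0,0,0,0,0,-0.035,120],[0,0,0,0,0,-0.035,120],[0,0,0,0,0,-0.035,120],[0,0,0,0,0,-0.035,120],[0,0,0,0,0,0,120],[0,0,0,0,0,0,120]])

```text
time: 3.58
ee_pos: [0.421, -0.2764, 0.1647]
orientation: [-0.31, -3.123, -0.003]
wrist_force: [0.5, 0.1, 0.7]
finger_gap: 0.0496
finger_force: 0.0
```

Run:
```python
from h import *
st(); c=cam('wrist'); save(c,'w2.png')
```

```text
{'time': 3.5833, 'ee_pos': [0.421, -0.2764, 0.1647], 'orientation': [-0.3096, -3.1229, -0.0027], 'joint_pos': [0.3279, 0.4938, 0.2848, 1.9669, -0.2052, 0.7121, 2.1102], 'wrist_force': [0.5372, 0.1033, 0.6733], 'finger_gap': 0.0496}
[[-0.981, 0.196, -0.003], [0.196, 0.981, 0.002], [0.004, 0.001, -1.0]]
```

View pics/w2.png

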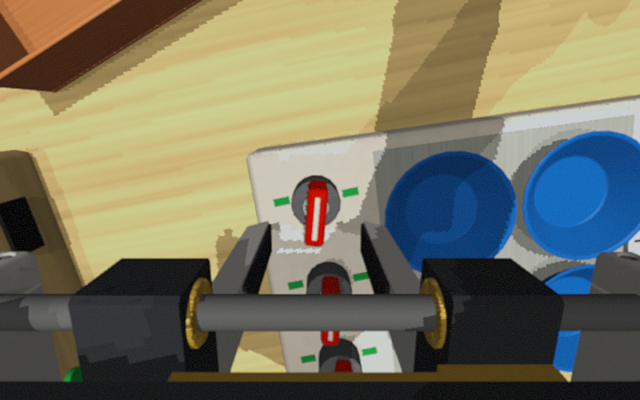

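The near bolt's bar (316,210) is centred between the open fingers, so I'll descend, grip and turn it.

>>> servo_tool(increments=[[0,0,0,0,0,-0.03,120],[0,0,0,0,0,-0.03,120],[0,0,0,0,0,-0.012,120],[0,0,0,0,0,0,120],[0,0,0,0,0,0,255],[0,0,0,0,0,0,255],[0,0,0,0,0,0,255],[0,0,0,0,0,0,255],[0,0,0,0,0,0,255],[0,0,0,0,0,0,255]], newtons=25)

```text
time: 4.47
ee_pos: [0.4222, -0.2767, 0.0942]
orientation: [0.312, 3.125, 0.003]
wrist_force: [2.0, -1.5, 5.9]
finger_gap: 0.0141
finger_force: 24.6
```

```bash
python3 -c "
from h import *
st(); print(r.read_state()['torque'],r.read_state()['finger_force'])"
```

```text
{'time': 4.4667, 'ee_pos': [0.4222, -0.2767, 0.0942], 'orientation': [0.3115, 3.125, 0.0026], 'joint_pos': [0.3701, 0.6043, 0.2303, 2.0276, -0.2604, 0.5368, 2.1579], 'wrist_force': [1.9961, -1.4877, 5.9113], 'finger_gap': 0.0141}
[[-0.98, 0.197, 0.001], [0.197, 0.98, 0.002], [-0.001, 0.002, -1.0]]
[-0.22524821 -0.18831931 -0.05256863] 24.633640944957733
```

>>> servo_tool(increments=[[0,0,-6,0,0,0,255],[0,0,-7,0,0,0,255],[0,0,-7,0,0,0,255],[0,0,-7,0,0,0,255],[0,0,-7,0,0,0,255],[0,0,-7,0,0,0,255],[0,0,-7,0,0,0,255],[0,0,-7,0,0,0,255],[0,0,-7,0,0,0,255],[0,0,-6,0,0,0,255],[0,0,-5,0,0,0,255],[0,0,-3,0,0,0,255]])

```text
time: 5.47
ee_pos: [0.4232, -0.2758, 0.0942]
orientation: [-2.172, -2.269, -0.006]
wrist_force: [2.2, 5.0, 7.4]
finger_gap: 0.0136
finger_force: 25.0
```

>>> servo_tool(increments=[[0,0,-2,0,0,0,255],[0,0,-2,0,0,0,255],[0,0,-1,0,0,0,255],[0,0,0,0,0,0,255],[0,0,0,0,0,0,255]])

```text
time: 5.88
ee_pos: [0.4233, -0.276, 0.0943]
orientation: [-2.263, -2.179, -0.005]
wrist_force: [2.3, 3.7, 7.2]
finger_gap: 0.014
finger_force: 26.0
```

```bash
python3 -c "
from h import *
st(); print(r.read_state()['torque'],r.read_state()['finger_force'])"
```

```text
{'time': 5.8833, 'ee_pos': [0.4233, -0.276, 0.0943], 'orientation': [-2.2625, -2.1791, -0.0054], 'joint_pos': [0.1155, 0.6816, 0.6308, 2.0334, -0.6762, 0.642, 1.165], 'wrist_force': [2.3047, 3.7315, 7.1853], 'finger_gap': 0.014}
[[0.038, 0.999, 0.002], [0.999, -0.038, 0.003], [0.003, 0.002, -1.0]]
[ 0.85021303 -0.42901423  0.64814987] 26.003330647945404
```

>>> servo_tool(increments=[[0,0,0,0,0,0,120],[0,0,0,0,0,0,120],[0,0,0,0,0,0,120],[0,0,0,0,0,0,120],[0,0,0,0,0,0.03,120],[0,0,0,0,0,0.03,120],[0,0,6,0.02,-0.001,0,120],[0,0,7,0.02,-0.001,0,120],[0,0,7,0.02,-0.001,0,120],[0,0,7,0.02,-0.002,0,120],[0,0,7,0,0,0,120],[0,0,7,0,0,0,120]])

```text
time: 6.88
ee_pos: [0.5023, -0.2828, 0.153]
orientation: [-1.352, -2.836, 0.001]
wrist_force: [0.1, 0.1, 0.2]
finger_gap: 0.0499
finger_force: 0.0
```

>>> servo_tool(increments=[[0,0,7,0,0,0,120],[0,0,7,0,0,0,120],[0,0,7,0,0,0,120],[0,0,7,0,0,0,120],[0,0,7,0,0,0,120],[0,0,6,0,0,0,120],[0,0,0,0,0,0,120],[0,0,0,0,0,0,120]])

```text
time: 7.55
ee_pos: [0.501, -0.2831, 0.1533]
orientation: [-0.291, -3.128, -0.0]
wrist_force: [0.6, -0.2, -0.4]
finger_gap: 0.0499
finger_force: 0.0
```

Run:
```python
from h import *
st(); c=cam('wrist'); save(c,'w3.png')
```

```text
{'time': 7.55, 'ee_pos': [0.501, -0.2831, 0.1533], 'orientation': [-0.2907, -3.1278, -0.0004], 'joint_pos': [0.2629, 0.6043, 0.3164, 1.7912, -0.2526, 0.7863, 2.092], 'wrist_force': [0.5763, -0.2109, -0.4475], 'finger_gap': 0.0499}
[[-0.983, 0.184, -0.0], [0.184, 0.983, 0.0], [0.0, 0.0, -1.0]]
```

View pics/w3.png

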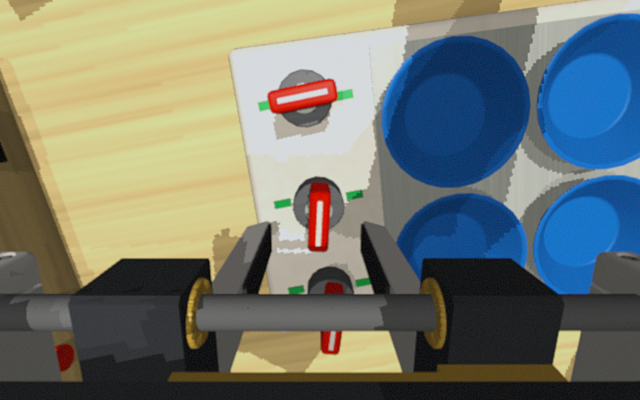

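The near bolt's bar at (303,97) now lies on its green marks. I'll do the middle bolt the same way.

>>> servo_tool(increments=[[0,0,0,0.001,0.002,-0.03,120],[0,0,0,0,0,-0.03,120],[0,0,0,0,0,0,120],[0,0,0,0,0,0,120],[0,0,0,0,0,0,255],[0,0,0,0,0,0,255],[0,0,0,0,0,0,255],[0,0,0,0,0,0,255],[0,0,0,0,0,0,255],[0,0,0,0,0,0,255]])

```text
time: 8.43
ee_pos: [0.5026, -0.2815, 0.0941]
orientation: [0.285, 3.128, -0.002]
wrist_force: [-0.4, 1.6, 2.1]
finger_gap: 0.0137
finger_force: 24.8
```

>>> servo_tool(increments=[[0,0,-6,0,0,0,255],[0,0,-7,0,0,0,255],[0,0,-7,0,0,0,255],[0,0,-7,0,0,0,255],[0,0,-7,0,0,0,255],[0,0,-7,0,0,0,255],[0,0,-7,0,0,0,255],[0,0,-7,0,0,0,255],[0,0,-7,0,0,0,255],[0,0,-6,0,0,0,255],[0,0,-5,0,0,0,255],[0,0,-3,0,0,0,255]])

```text
time: 9.43
ee_pos: [0.5031, -0.2809, 0.0941]
orientation: [2.154, 2.285, 0.001]
wrist_force: [0.6, 0.3, 3.1]
finger_gap: 0.0138
finger_force: 24.9
```

>>> servo_tool(increments=[[0,0,-2,0,0,0,255],[0,0,-2,0,0,0,255],[0,0,-2,0,0,0,255],[0,0,0,0,0,0,255],[0,0,0,0,0,0,255]])

```text
time: 9.85
ee_pos: [0.5032, -0.2808, 0.0941]
orientation: [2.263, 2.177, 0.001]
wrist_force: [0.1, 1.4, 5.6]
finger_gap: 0.014
finger_force: 26.1
```

```bash
python3 -c "
from h import *
st(); print(r.read_state()['torque'],r.read_state()['finger_force'])"
```

```text
{'time': 9.85, 'ee_pos': [0.5032, -0.2808, 0.0941], 'orientation': [2.2634, 2.1771, 0.001], 'joint_pos': [0.0495, 0.7731, 0.679, 1.8433, -0.6806, 0.7718, 1.0596], 'wrist_force': [0.122, 1.361, 5.6375], 'finger_gap': 0.014}
[[0.039, 0.999, 0.001], [0.999, -0.039, -0.0], [-0.0, 0.001, -1.0]]
[0.09879338 0.03298989 0.64967363] 26.085529625415802
```

>>> servo_tool(increments=[[0,0,0,0,0,0,120],[0,0,0,0,0,0,120],[0,0,0,0,0,0,120],[0,0,0,0,0,0,120],[0,0,0,0,0,0.03,120],[0,0,0,0,0,0.03,120],[0,0,6,0.02,-0.001,0,120],[0,0,7,0.02,-0.001,0,120],[0,0,7,0.02,-0.001,0,120],[0,0,7,0.02,-0.001,0,120],[0,0,7,0,0,0,120],[0,0,7,0,0,0,120]])

```text
time: 10.85
ee_pos: [0.5833, -0.2845, 0.1528]
orientation: [-1.352, -2.836, 0.0]
wrist_force: [-0.3, -0.8, -0.4]
finger_gap: 0.0496
finger_force: 0.0
```

>>> servo_tool(increments=[[0,0,7,0,0,0,120],[0,0,7,0,0,0,120],[0,0,7,0,0,0,120],[0,0,7,0,0,0,120],[0,0,7,0,0,0,120],[0,0,5,0,0,0,120],[0,0,0,0,0,0,120],[0,0,0,0,0,0,120]])

```text
time: 11.52
ee_pos: [0.5821, -0.285, 0.1533]
orientation: [-0.317, -3.125, -0.001]
wrist_force: [-0.6, 0.1, 0.3]
finger_gap: 0.0497
finger_force: 0.0
```

```bash
python3 -c "
from h import *
st()"
```

```text
{'time': 11.5167, 'ee_pos': [0.5821, -0.285, 0.1533], 'orientation': [-0.3169, -3.1252, -0.0007], 'joint_pos': [0.2064, 0.7068, 0.3549, 1.5822, -0.2912, 0.9056, 2.0328], 'wrist_force': [-0.5837, 0.088, 0.255], 'finger_gap': 0.0497}
[[-0.98, 0.201, -0.0], [0.201, 0.98, 0.0], [0.0, 0.0, -1.0]]
```

>>> servo_tool(increments=[[0,0,1,0.0005,-0.0005,-0.03,120],[0,0,0,0,0,-0.03,120],[0,0,0,0,0,0,120],[0,0,0,0,0,0,120],[0,0,0,0,0,0,255],[0,0,0,0,0,0,255],[0,0,0,0,0,0,255],[0,0,0,0,0,0,255],[0,0,0,0,0,0,255],[0,0,0,0,0,0,255]])

```text
time: 12.35
ee_pos: [0.5831, -0.2862, 0.0943]
orientation: [0.286, 3.127, -0.002]
wrist_force: [0.4, 0.3, 5.0]
finger_gap: 0.0141
finger_force: 24.2
```

>>> servo_tool(increments=[[0,0,-6,0,0,0,255],[0,0,-7,0,0,0,255],[0,0,-7,0,0,0,255],[0,0,-7,0,0,0,255],[0,0,-7,0,0,0,255],[0,0,-7,0,0,0,255],[0,0,-7,0,0,0,255],[0,0,-7,0,0,0,255],[0,0,-7,0,0,0,255],[0,0,-6,0,0,0,255],[0,0,-5,0,0,0,255],[0,0,-3,0,0,0,255]])

```text
time: 13.35
ee_pos: [0.5831, -0.2863, 0.0943]
orientation: [2.154, 2.285, -0.001]
wrist_force: [-1.8, -1.8, 2.4]
finger_gap: 0.0139
finger_force: 25.0
```

>>> servo_tool(increments=[[0,0,-2,0,0,0,255],[0,0,-2,0,0,0,255],[0,0,-2,0,0,0,255],[0,0,0,0,0,0,255],[0,0,0,0,0,0,255]])

```text
time: 13.77
ee_pos: [0.5831, -0.286, 0.0943]
orientation: [2.264, 2.176, -0.001]
wrist_force: [-1.6, -0.6, 5.1]
finger_gap: 0.0144
finger_force: 25.9
```

```bash
python3 -c "
from h import *
st(); print(r.read_state()['torque'],r.read_state()['finger_force'])"
```

```text
{'time': 13.7667, 'ee_pos': [0.5831, -0.286, 0.0943], 'orientation': [2.2643, 2.1759, -0.0008], 'joint_pos': [0.023, 0.8674, 0.7078, 1.6307, -0.6815, 0.9043, 0.9529], 'wrist_force': [-1.5883, -0.5678, 5.1208], 'finger_gap': 0.0144}
[[0.04, 0.999, 0.001], [0.999, -0.04, -0.001], [-0.001, 0.001, -1.0]]
[-0.23897152  0.41984441  0.52824884] 25.873903334140778
```

All three bolts reached their stops with clear torque (0.53–0.65 N m). Next is the dial.

>>> servo_tool(increments=[[0,0,0,0,0,0,110],[0,0,0,0,0,0,110],[0,0,0,0,0,0,110],[0,0,0,0,0,0,110],[0,0,0,0,0,0.035,110],[0,0,0,0,0,0.035,110],[0,0,0,-0.006,0.03,0.02,110],[0,0,0,-0.006,0.033,0.01,110],[0,0,6,-0.006,0.033,0,110],[0,0,7,-0.006,0.033,0,110],[0,0,7,-0.006,0.033,0,110],[0,0,7,-0.006,0.033,0,110]])

```text
time: 14.77
ee_pos: [0.5463, -0.0885, 0.1935]
orientation: [-1.689, -2.649, -0.001]
wrist_force: [0.1, 0.4, 1.1]
finger_gap: 0.0534
finger_force: 0.0
```

>>> servo_tool(increments=[[0,0,7,-0.006,0.033,0,110],[0,0,4,-0.006,0.033,0,110],[0,0,0,-0.006,0.033,0,110],[0,0,0,-0.006,0.028,0,110],[0,0,0,0,0,0,110],[0,0,0,0,0,0,110]])

```text
time: 15.27
ee_pos: [0.5225, 0.0388, 0.1933]
orientation: [-1.43, -2.796, -0.001]
wrist_force: [1.0, -1.0, 0.4]
finger_gap: 0.0536
finger_force: 0.0
```

```bash
cat > dial.py <<'E'
from h import *
def dial(c,A,yaw=-3.58):
    # pointer angle relative to zero (deg cw)
    R0=proj(c,np.append(A,.075)); 
    for lab,lo,hi in(('red',(172,130,70),(8,255,255)),('grn',(45,90,40),(85,255,255))):
        for ce,s,m in blobs(c,lo,hi,8):
            for z in(.064,.075,.112):
                p=onz(c,ce,z)[:2]-A
                if np.hypot(*p)<.07: print(lab,np.round(ce,1),s[4],'z',z,'r',round(np.hypot(*p),4),'cw of zero',round((180+yaw)-np.degrees(np.arctan2(p[1],p[0]))%360,2))
E
python3 - <<'E'
from dial import *
st(); c=cam('wrist'); save(c,'w4.png'); A=np.array([.523,.0366])
print(proj(c,np.append(A,.112)),proj(c,np.append(A,.064))); dial(c,A)
E
```

```text
{'time': 15.2667, 'ee_pos': [0.5225, 0.0388, 0.1933], 'orientation': [-1.4301, -2.7963, -0.0006], 'joint_pos': [-0.5749, 0.5466, 0.679, 1.8935, -0.4471, 0.858, 0.958], 'wrist_force': [0.9807, -0.9931, 0.3626], 'finger_gap': 0.0536}
[[-0.585, 0.811, -0.001], [0.811, 0.585, 0.001], [0.001, -0.0, -1.0]]
[314.36952843 202.34960305] [314.62026517 189.09589373]
red [312.7 151.4] 102 z 0.064 r 0.0352 cw of zero 47.87
red [312.7 151.4] 102 z 0.075 r 0.0364 cw of zero 48.13
red [312.7 151.4] 102 z 0.112 r 0.0405 cw of zero 48.89
red [312.5 187.8] 169 z 0.064 r 0.0024 cw of zero -6.55
red [312.5 187.8] 169 z 0.075 r 0.0042 cw of zero 23.87
red [312.5 187.8] 169 z 0.112 r 0.012 cw of zero 43.55
grn [276.4 160.7] 89 z 0.064 r 0.044 cw of zero -2.07
grn [276.4 160.7] 89 z 0.075 r 0.0439 cw of zero 0.53
grn [276.4 160.7] 89 z 0.112 r 0.0444 cw of zero 9.26
```

View pics/w4.png

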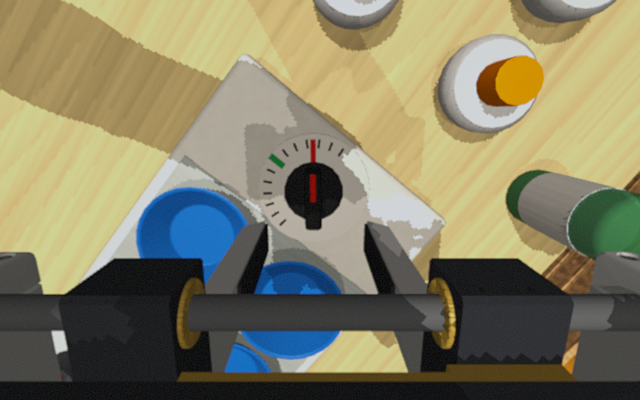

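The dial pointer at (313,151) is about 48° clockwise of the green mark at (276,161), and the bar lies between the fingers. I'll grip it gently and turn it back.

>>> servo_tool(increments=[[0,0,2,0.0005,-0.002,-0.035,110],[0,0,0,0,0,-0.035,110],[0,0,0,0,0,-0.03,110],[0,0,0,0,0,-0.011,110],[0,0,0,0,0,0,110],[0,0,0,0,0,0,255],[0,0,0,0,0,0,255],[0,0,0,0,0,0,255],[0,0,0,0,0,0,255],[0,0,0,0,0,0,255],[0,0,0,0,0,0,255],[0,0,0,0,0,0,255]], newtons=25)

```text
time: 16.32
ee_pos: [0.5231, 0.0343, 0.083]
orientation: [-1.387, -2.819, 0.0]
wrist_force: [-2.5, -2.0, 5.6]
finger_gap: 0.0141
finger_force: 25.0
```

```bash
python3 -c "
from h import *
st(); print(r.read_state()['torque'],r.read_state()['finger_force'])"
```

```text
{'time': 16.3167, 'ee_pos': [0.5231, 0.0343, 0.083], 'orientation': [-1.387, -2.8186, 0.0004], 'joint_pos': [-0.4596, 0.6943, 0.5266, 1.9884, -0.5916, 0.6143, 1.119], 'wrist_force': [-2.4858, -1.9862, 5.6146], 'finger_gap': 0.0141}
[[-0.61, 0.792, -0.0], [0.792, 0.61, -0.0], [0.0, -0.0, -1.0]]
[-0.47892703  0.70033959  0.04709471] 24.979217648506165
```

>>> servo_tool(increments=[[0,0,4,0,0,0,255],[0,0,6,0,0,0,255],[0,0,6,0,0,0,255],[0,0,6,0,0,0,255],[0,0,6,0,0,0,255],[0,0,6,0,0,0,255],[0,0,5,0,0,0,255],[0,0,4,0,0,0,255],[0,0,3,0,0,0,255],[0,0,2.5,0,0,0,255],[0,0,0,0,0,0,255],[0,0,0,0,0,0,255]])

```text
time: 17.32
ee_pos: [0.5238, 0.0357, 0.083]
orientation: [0.108, 3.139, 0.002]
wrist_force: [-0.8, 2.9, 6.4]
finger_gap: 0.0138
finger_force: 25.0
```

Run:
```python
from dial import *
s=r.read_state(); m=R.from_rotvec(s['orientation']).as_matrix(); print(np.degrees(np.arctan2(m[1,1],m[0,1])),s['torque'])
c=cam('wrist'); A=np.array([.523,.0362])
p=proj(c,np.append(A,.08)).astype(int); print(p); save(c,'w5.png',(p[0]-100,max(p[1]-110,0),p[0]+100,max(p[1]-110,0)+150),4); dial(c,A)
```

```text
86.0690237123232 [0.65065594 0.1896281  0.0644439 ]
[316 232]
red [315.8 165.1] 262 z 0.064 r 0.0364 cw of zero -0.45
red [315.8 165.1] 262 z 0.075 r 0.0381 cw of zero -0.43
red [315.8 165.1] 262 z 0.112 r 0.0438 cw of zero -0.38
red [316.1 230.1] 424 z 0.064 r 0.0041 cw of zero -174.79
red [316.1 230.1] 424 z 0.075 r 0.0004 cw of zero -112.07
red [316.1 230.1] 424 z 0.112 r 0.0131 cw of zero -1.55
grn [314.9 142.6] 55 z 0.064 r 0.0496 cw of zero -0.82
grn [314.9 142.6] 55 z 0.075 r 0.0506 cw of zero -0.78
grn [314.9 142.6] 55 z 0.112 r 0.0537 cw of zero -0.65
```

View pics/w5.png

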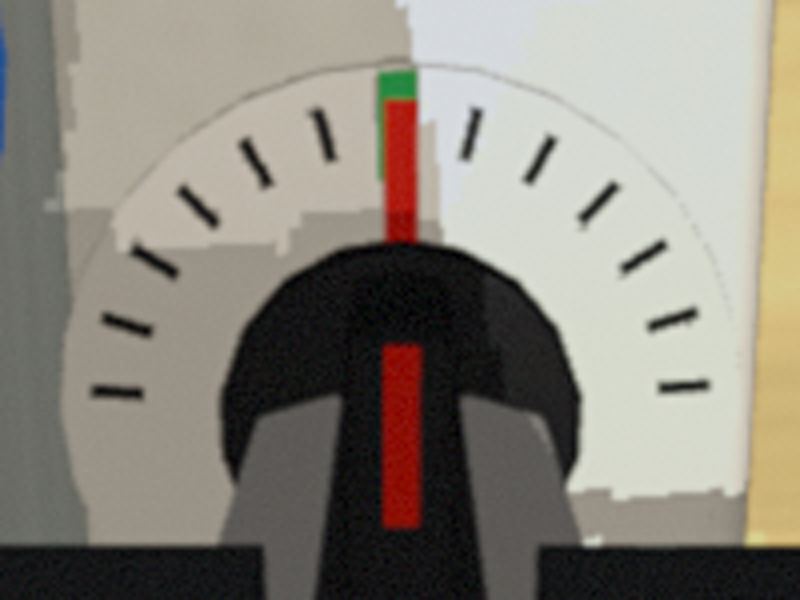

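The pointer is on the green mark, about 0.5° clockwise of centre (3 px in the 4× crop). I'll trim it by 0.6°, release and check.

>>> servo_tool(increments=[[0,0,0.6,0,0,0,255],[0,0,0,0,0,0,255],[0,0,0,0,0,0,255],[0,0,0,0,0,0,255],[0,0,0,0,0,0,150],[0,0,0,0,0,0,130],[0,0,0,0,0,0,110],[0,0,0,0,0,0,110],[0,0,0,0,0,0.03,110],[0,0,0,0,0,0.03,110],[0,0,0,0,0,0,110],[0,0,0,0,0,0,110]])

```text
time: 18.37
ee_pos: [0.5245, 0.0346, 0.1437]
orientation: [0.091, 3.137, 0.001]
wrist_force: [-0.7, -0.1, 0.2]
finger_gap: 0.0534
finger_force: 0.0
```

Run:
```python
from dial import *
st();c=cam('wrist'); A=np.array([.523,.0362])
p=proj(c,np.append(A,.08)).astype(int); print(p); save(c,'w6.png',(p[0]-80,max(p[1]-80,0),p[0]+80,max(p[1]-80,0)+120),5); dial(c,A)
c=cam('top')
for lab,lo,hi in(('red',(172,130,80),(6,255,255)),('yel',(22,130,100),(34,255,255)),('grn',(50,100,50),(85,255,255)),('org',(8,150,120),(20,255,255))):
    for ce,s,m in blobs(c,lo,hi,40,(235,170,310,260)): print(lab,np.round(ce,1),s[4],np.round(onz(c,ce,.085)[:2],4))
for ce,s,m in blobs(c,(45,60,20),(85,255,255),40,(280,120,320,170)): print('bottle',ce,s,onz(c,ce,.1))
```

```text
{'time': 18.3667, 'ee_pos': [0.5245, 0.0346, 0.1437], 'orientation': [0.0909, 3.1371, 0.0006], 'joint_pos': [-0.3512, 0.5577, 0.345, 1.9381, -0.2854, 0.6896, 1.6796], 'wrist_force': [-0.6947, -0.0797, 0.2129], 'finger_gap': 0.0534}
[[-0.998, 0.058, 0.003], [0.058, 0.998, 0.0], [-0.003, 0.0, -1.0]]
[317 203]
red [317.5 151.2] 164 z 0.064 r 0.0369 cw of zero -0.75
red [317.5 151.2] 164 z 0.075 r 0.0381 cw of zero -0.82
red [317.5 151.2] 164 z 0.112 r 0.0423 cw of zero -1.01
red [317.5 197. ] 274 z 0.064 r 0.0008 cw of zero -18.06
red [317.5 197. ] 274 z 0.075 r 0.0036 cw of zero -5.29
red [317.5 197. ] 274 z 0.112 r 0.013 cw of zero -2.51
grn [317.  134.5] 28 z 0.064 r 0.0494 cw of zero -1.08
grn [317.  134.5] 28 z 0.075 r 0.0501 cw of zero -1.11
grn [317.  134.5] 28 z 0.112 r 0.0526 cw of zero -1.21
red [287.7 239.6] 103 [0.4411 0.2106]
yel [250.9 193. ] 97 [0.5949 0.329 ]
grn [251.6 234.9] 106 [0.4585 0.3259]
org [287.9 191.1] 92 [0.5988 0.2088]
bottle [300.93801653 149.24380165] [292 140  18  19 242] [0.73418089 0.16368122 0.1       ]
```

View pics/w6.png

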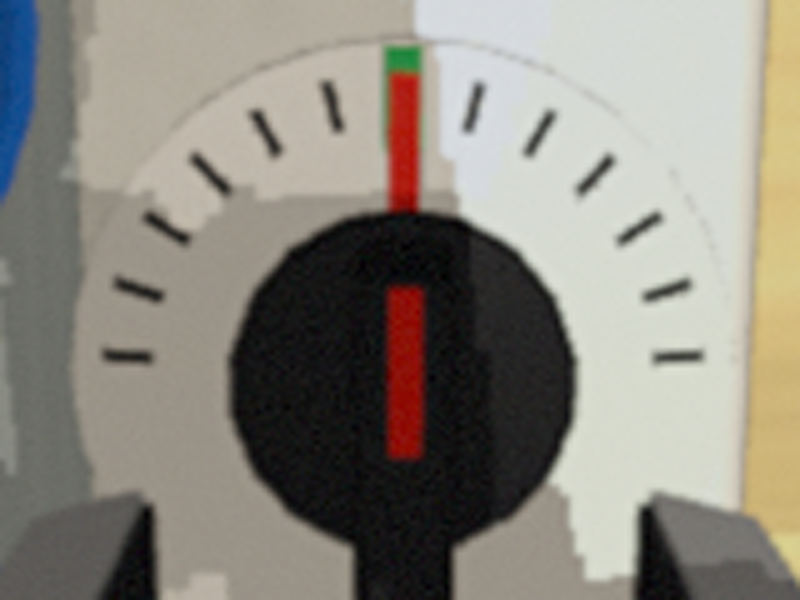

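The pointer now sits centred on the green mark at (403,60 in the crop), and the canisters haven't moved. Orange first: I'll hover above it and measure.

>>> servo_tool(increments=[[0,0,0,0,0,0.03,0],[0,0,0,0.0148,0.0348,0.008,0],[0,0,0,0.0148,0.0348,0,0],[0,0,0,0.0148,0.0348,0,0],[0,0,0,0.0148,0.0348,0,0],[0,0,0,0.0148,0.0348,0,0],[0,0,0,0,0,0,0],[0,0,0,0,0,0,0]])

```text
time: 19.13
ee_pos: [0.5963, 0.2112, 0.178]
orientation: [-0.083, -3.137, 0.001]
wrist_force: [0.1, 0.1, -0.2]
finger_gap: 0.0938
finger_force: 0.0
```

```bash
cat > can.py <<'E'
from h import *
import sys
H={'red':((172,130,70),(6,255,255)),'yel':((22,130,80),(34,255,255)),'grn':((50,100,40),(85,255,255)),'org':((8,150,100),(20,255,255))}
def find(k,zt=.09):
    # knob centre: far (max row) edge of its top face, mid column there; z of the top known
    c=cam('wrist'); t=r.read_state()['ee_pos']; best=None
    for ce,s,m in blobs(c,*H[k],150):
        p=onz(c,ce,zt)[:2]
        if best is None or np.hypot(*(p-t[:2]))<best[0]: best=(np.hypot(*(p-t[:2])),m,ce,s)
    m=best[1]; cs,_=cv2.findContours(m.astype(np.uint8),cv2.RETR_EXTERNAL,1); hull=cv2.convexHull(max(cs,key=len))[:,0]
    P=np.array([onz(c,q,zt)[:2] for q in hull]); o=c['c2w'][:2,3]
    # points of the far half of the top rim: fit circle of radius 19.5 mm by least squares
    from scipy.optimize import least_squares
    d=(P-P.mean(0)); u=P.mean(0)-o; u/=np.hypot(*u); F=P[d@u>0]
    x=least_squares(lambda q:np.hypot(*(F-q).T)-.0195,P.mean(0)).x
    print(k,'centre',np.round(x,4),'tcp',np.round(t,4),'go',np.round(x-t[:2],4),'blob',best[3])
    return c
if __name__=='__main__': find(sys.argv[1],float(sys.argv[2]) if len(sys.argv)>2 else .09)
E
python3 - <<'E'
from can import *
st(); save(find('org'),'w7.png')
E
```

```text
{'time': 19.1333, 'ee_pos': [0.5963, 0.2112, 0.178], 'orientation': [-0.0834, -3.1373, 0.0011], 'joint_pos': [-0.6031, 0.6598, 0.3694, 1.6022, -0.2791, 0.9354, 1.3806], 'wrist_force': [0.1159, 0.1143, -0.1732], 'finger_gap': 0.0938}
[[-0.999, 0.053, -0.003], [0.053, 0.999, -0.001], [0.003, -0.001, -1.0]]
org centre [0.5982 0.2087] tcp [0.5963 0.2084 0.1785] go [0.0019 0.0002] blob [ 291  174   46   50 1787]
```

View pics/w7.png

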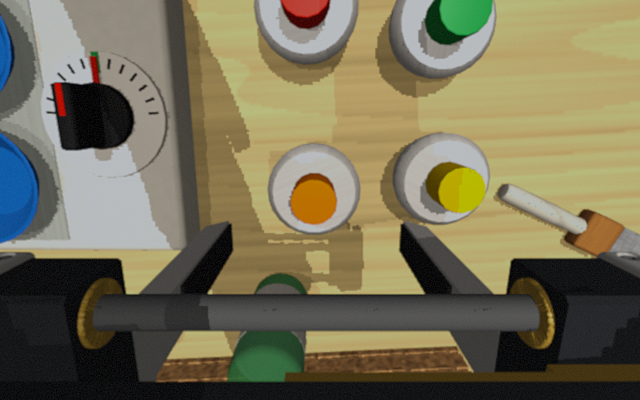

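Orange knob at (314,200) sits between the open fingers. The bottle is beyond it, at (282,280) to (265,355). I'll check the bottle clearance before descending.

Run:
```python
from h import *
c=cam('wrist'); print(onz(c,(281,276),0),onz(c,(281,276),.02)); c=cam('top'); print(onz(c,(303,165),0),onz(c,(299,138),.21))
```

```text
[ 7.09111534e-01  1.61261489e-01 -5.55111512e-17] [0.69907337 0.16413018 0.02      ]
[0.70829974 0.16189117 0.        ] [0.73430102 0.16386133 0.21      ]
```

>>> servo_tool(increments=[[0,0,0,0.002,0,-0.035,0],[0,0,0,0,0,-0.035,0],[0,0,0,0,0,-0.035,0],[0,0,0,0,0,-0.013,0],[0,0,0,0,0,0,0],[0,0,0,0,0,0,255],[0,0,0,0,0,0,255],[0,0,0,0,0,0,255],[0,0,0,0,0,0,255],[0,0,0,0,0,0,255],[0,0,0,0,0,0,255]], newtons=25)

```text
time: 20.2
ee_pos: [0.5998, 0.209, 0.0634]
orientation: [0.09, 3.139, 0.001]
wrist_force: [0.2, 0.7, -0.6]
finger_gap: 0.0574
finger_force: 0.0
```

>>> servo_tool(increments=[[0,0,0,0,0,0.01,255],[0,0,0,0,0,0.02,255],[0,0,0,0,0,0.035,255],[0,0,0,0,0,0.035,255],[0,0,0,0,0,0.035,255],[0,0,0,0,0,0.035,255],[0,0,0,0,0,0,255],[0,0,0,0,0,0,255]])

```text
time: 20.87
ee_pos: [0.6009, 0.209, 0.2357]
orientation: [0.09, 3.135, 0.004]
wrist_force: [-0.1, -0.2, -0.6]
finger_gap: 0.0041
finger_force: 0.0
```

The lift began before the fingers had closed, so they caught nothing. I'll reopen and re-measure.

>>> servo_tool(increments=[[0,0,0,0,0,-0.03,0],[0,0,0,0,0,-0.025,0],[0,0,0,0,0,0,0],[0,0,0,0,0,0,0],[0,0,0,0,0,0,0],[0,0,0,0,0,0,0],[0,0,0,0,0,0,0],[0,0,0,0,0,0,0],[0,0,0,0,0,0,0],[0,0,0,0,0,0,0],[0,0,0,0,0,0,0]])

```text
time: 21.78
ee_pos: [0.5995, 0.2088, 0.1777]
orientation: [0.09, 3.14, 0.0]
wrist_force: [0.1, -0.1, -0.2]
finger_gap: 0.074
finger_force: 0.0
```

Run:
```python
from can import *
st(); save(find('org'),'w8.png')
c=cam('top')
for k in H:
    for ce,s,m in blobs(c,*H[k],40,(235,170,310,260)): print(k,np.round(ce,1),s[4],np.round(onz(c,ce,.085)[:2],4))
```

```text
{'time': 21.7833, 'ee_pos': [0.5995, 0.2088, 0.1777], 'orientation': [0.0904, 3.14, 0.0004], 'joint_pos': [-0.5998, 0.6619, 0.373, 1.6, -0.2827, 0.9331, 1.384], 'wrist_force': [0.0557, -0.0725, -0.1578], 'finger_gap': 0.074}
[[-0.998, 0.058, 0.0], [0.058, 0.998, 0.0], [-0.0, 0.0, -1.0]]
org centre [0.5983 0.2086] tcp [0.5994 0.2087 0.1776] go [-0.0011 -0.0001] blob [ 293  170   46   50 1802]
```

View pics/w8.png

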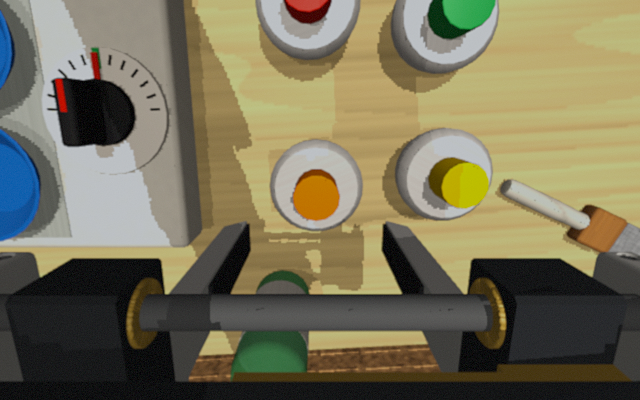

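The orange canister is undisturbed, its knob still at (316,195). I'll retry with enough closing time.

>>> servo_tool(increments=[[0,0,0,-0.001,0,-0.035,50],[0,0,0,0,0,-0.035,50],[0,0,0,0,0,-0.035,50],[0,0,0,0,0,-0.013,50],[0,0,0,0,0,0,255],[0,0,0,0,0,0,255],[0,0,0,0,0,0,255],[0,0,0,0,0,0,255],[0,0,0,0,0,0,255],[0,0,0,0,0,0,255],[0,0,0,0,0,0,255],[0,0,0,0,0,0,255]], newtons=25)

```text
time: 22.88
ee_pos: [0.5992, 0.209, 0.0607]
orientation: [0.09, 3.139, 0.001]
wrist_force: [-0.8, -0.0, 6.5]
finger_gap: 0.0386
finger_force: 25.0
```

>>> servo_tool(increments=[[0,0,0,0,0,0,255],[0,0,0,0,0,0,255],[0,0,0,0,0,0,255]])

```text
time: 23.13
ee_pos: [0.5992, 0.209, 0.0608]
orientation: [0.09, 3.139, 0.001]
wrist_force: [-0.9, 0.5, 6.6]
finger_gap: 0.0386
finger_force: 25.0
```

>>> servo_tool(increments=[[0,0,0,0,0,0.01,255],[0,0,0,0,0,0.02,255],[0,0,0,0,0,0.03,255],[0,0,0,0,0,0.035,255],[0,0,0,0,0,0.035,255],[0,0,0,0,0,0.035,255],[0,0,0,0,0,0.015,255],[0,0,0,-0.003,-0.02,0,255],[0,0,0,-0.003,-0.03,0,255],[0,0,0,-0.003,-0.035,0,255],[0,0,0,-0.003,-0.035,0,255],[0,0,0,-0.003,-0.035,0,255]])

```text
time: 24.13
ee_pos: [0.5823, 0.0522, 0.2396]
orientation: [-0.09, -3.139, 0.0]
wrist_force: [-0.5, 0.2, -3.2]
finger_gap: 0.0385
finger_force: 25.0
```

>>> servo_tool(increments=[[0,0,0,-0.003,-0.035,0,255],[0,0,0,-0.003,-0.035,0,255],[0,0,0,-0.003,-0.035,0,255],[0,0,0,-0.003,-0.035,0,255],[0,0,0,-0.003,-0.035,0,255],[0,0,0,-0.002,-0.035,0,255],[0,0,0,-0.002,-0.024,0,255],[0,0,0,0,0,0,255],[0,0,0,0,0,0,255]])

```text
time: 24.88
ee_pos: [0.5632, -0.1822, 0.2395]
orientation: [-0.097, -3.139, 0.0]
wrist_force: [-0.4, 1.5, -3.7]
finger_gap: 0.0386
finger_force: 25.0
```

>>> servo_tool(increments=[[0,0,0,0.002,0.003,0,255],[0,0,0,0,0,-0.03,255],[0,0,0,0,0,-0.03,255],[0,0,0,0,0,-0.025,255],[0,0,0,0,0,-0.015,255],[0,0,0,0,0,-0.008,255],[0,0,0,0,0,-0.005,255],[0,0,0,0,0,-0.001,255],[0,0,0,0,0,0,255],[0,0,0,0,0,0,255]])

```text
time: 25.72
ee_pos: [0.5661, -0.1774, 0.1265]
orientation: [-0.089, -3.14, 0.001]
wrist_force: [-4.0, -2.5, 3.4]
finger_gap: 0.0385
finger_force: 25.0
```

>>> servo_tool(increments=[[0,0,0,-0.001,-0.0015,0,255],[0,0,0,0,0,-0.0015,255],[0,0,0,0,0,0,255],[0,0,0,0,0,0,255],[0,0,0,0,0,0,200],[0,0,0,0,0,0,100],[0,0,0,0,0,0,50],[0,0,0,0,0,0,50],[0,0,0,0,0,0,50],[0,0,0,0,0,0,50],[0,0,0,0,0,0.035,50],[0,0,0,0,0,0.035,50]])

```text
time: 26.72
ee_pos: [0.5639, -0.178, 0.1928]
orientation: [-0.09, -3.135, -0.002]
wrist_force: [1.4, 0.1, -0.2]
finger_gap: 0.0754
finger_force: 0.0
```

>>> servo_tool(increments=[[0,0,0,0,0,0.035,50],[0,0,0,0,0,0,50],[0,0,0,0,0,0,50]])

```text
time: 26.97
ee_pos: [0.5668, -0.1792, 0.2309]
orientation: [0.09, 3.136, -0.001]
wrist_force: [-0.5, -0.6, -0.4]
finger_gap: 0.0756
finger_force: 0.0
```

Run:
```python
from can import *
st(); find('org',.154)
c=cam('top')
for k in H:
    for ce,s,m in blobs(c,*H[k],40,(235,170,310,260)): print(k,np.round(ce,1),s[4],np.round(onz(c,ce,.085)[:2],4))
```

```text
{'time': 26.9667, 'ee_pos': [0.5668, -0.1792, 0.2309], 'orientation': [0.09, 3.1358, -0.0012], 'joint_pos': [-0.0001, 0.5466, 0.4114, 1.6605, -0.2534, 0.9828, 2.0118], 'wrist_force': [-0.4516, -0.5941, -0.3643], 'finger_gap': 0.0756}
[[-0.998, 0.057, 0.005], [0.057, 0.998, -0.001], [-0.005, -0.001, -1.0]]
org centre [ 0.5637 -0.1792] tcp [ 0.5656 -0.1785  0.2292] go [-0.0019 -0.0007] blob [ 292  169   48   53 1977]
red [287.6 239.6] 104 [0.4411 0.2108]
yel [251.1 193.3] 102 [0.5942 0.3285]
grn [251.6 234.9] 106 [0.4585 0.3259]
```

Orange is seated within 1 mm of its cup centre. Red next.

>>> servo_tool(increments=[[0,0,0,-0.0113,0.0354,0,50],[0,0,0,-0.0113,0.0354,0,50],[0,0,0,-0.0113,0.0354,0,50],[0,0,0,-0.0113,0.0354,0,50],[0,0,0,-0.0113,0.0354,0,50],[0,0,0,-0.0113,0.0354,0,50],[0,0,0,-0.0113,0.0354,0,50],[0,0,0,-0.0113,0.0354,0,50],[0,0,0,-0.0113,0.0354,0,50],[0,0,0,-0.0113,0.0354,0,50],[0,0,0,-0.0113,0.0354,0,50],[0,0,0,0,0,-0.025,50]])

```text
time: 28.07
ee_pos: [0.4396, 0.2204, 0.2048]
orientation: [0.071, 3.139, 0.01]
wrist_force: [0.3, 0.0, -0.6]
finger_gap: 0.0755
finger_force: 0.0
```

>>> servo_tool(increments=[[0,0,0,0,0,-0.026,50],[0,0,0,0,0,0,50],[0,0,0,0,0,0,50]])

```text
time: 28.32
ee_pos: [0.4394, 0.2096, 0.1763]
orientation: [-0.091, -3.136, 0.005]
wrist_force: [0.0, -0.8, 0.7]
finger_gap: 0.0753
finger_force: 0.0
```

```bash
python3 can.py red
```

```text
red centre [0.4407 0.2111] tcp [0.4408 0.2098 0.1775] go [-0.0001  0.0013] blob [ 295  173   46   51 1831]
```

>>> servo_tool(increments=[[0,0,0,0,0.001,-0.035,50],[0,0,0,0,0,-0.035,50],[0,0,0,0,0,-0.035,50],[0,0,0,0,0,-0.012,50],[0,0,0,0,0,0,255],[0,0,0,0,0,0,255],[0,0,0,0,0,0,255],[0,0,0,0,0,0,255],[0,0,0,0,0,0,255],[0,0,0,0,0,0,255],[0,0,0,0,0,0,255],[0,0,0,0,0,0,255]], newtons=25)

```text
time: 29.37
ee_pos: [0.4419, 0.2116, 0.0619]
orientation: [0.091, 3.139, 0.001]
wrist_force: [-1.6, -1.4, 7.0]
finger_gap: 0.0384
finger_force: 25.0
```

>>> servo_tool(increments=[[0,0,0,0,0,0,255],[0,0,0,0,0,0,255],[0,0,0,0,0,0,255],[0,0,0,0,0,0.01,255],[0,0,0,0,0,0.02,255],[0,0,0,0,0,0.03,255],[0,0,0,0,0,0.035,255],[0,0,0,0,0,0.035,255],[0,0,0,0,0,0.035,255],[0,0,0,0,0,0.015,255],[0,0,0,0,0,0,255]])

```text
time: 30.28
ee_pos: [0.4428, 0.2125, 0.2447]
orientation: [0.09, 3.135, 0.007]
wrist_force: [0.5, 0.2, -3.3]
finger_gap: 0.0385
finger_force: 25.0
```

>>> servo_tool(increments=[[0,0,0,0.001,-0.02,0,255],[0,0,0,0.001,-0.034,0,255],[0,0,0,0.001,-0.035,0,255],[0,0,0,0.001,-0.035,0,255],[0,0,0,0.001,-0.035,0,255],[0,0,0,0.001,-0.035,0,255],[0,0,0,0.001,-0.035,0,255],[0,0,0,0.001,-0.035,0,255],[0,0,0,0.002,-0.035,0,255],[0,0,0,0.002,-0.035,0,255],[0,0,0,0.002,-0.03,0,255],[0,0,0,0,-0.02,0,255]])

```text
time: 31.28
ee_pos: [0.4536, -0.1755, 0.2396]
orientation: [-0.096, -3.138, 0.002]
wrist_force: [1.2, -0.2, -3.6]
finger_gap: 0.0382
finger_force: 25.0
```

>>> servo_tool(increments=[[0,0,0,0,0,0,255],[0,0,0,0,0,0,255],[0,0,0,0,0,0,255]])

```text
time: 31.53
ee_pos: [0.454, -0.171, 0.2397]
orientation: [-0.09, -3.137, -0.003]
wrist_force: [-0.1, 0.1, -3.4]
finger_gap: 0.0384
finger_force: 25.0
```

```bash
python3 -c "
from h import *
st()"
```

```text
{'time': 31.5333, 'ee_pos': [0.454, -0.171, 0.2397], 'orientation': [-0.0898, -3.1373, -0.0027], 'joint_pos': [-0.0551, 0.3857, 0.4958, 1.9259, -0.2331, 0.8896, 2.0721], 'wrist_force': [-0.0732, 0.1007, -3.4274], 'finger_gap': 0.0384}
[[-0.998, 0.057, -0.003], [0.057, 0.998, 0.002], [0.003, 0.002, -1.0]]
```

>>> servo_tool(increments=[[0,0,0,0.001,-0.0015,0,255],[0,0,0,0,0,-0.03,255],[0,0,0,0,0,-0.03,255],[0,0,0,0,0,-0.025,255],[0,0,0,0,0,-0.015,255],[0,0,0,0,0,-0.008,255],[0,0,0,0,0,-0.005,255],[0,0,0,0,0,0,255],[0,0,0,0,0,0,255],[0,0,0,0,0,0,255]])

```text
time: 32.37
ee_pos: [0.457, -0.1741, 0.1289]
orientation: [0.09, 3.138, -0.001]
wrist_force: [0.4, -0.1, -3.6]
finger_gap: 0.0383
finger_force: 25.0
```

>>> servo_tool(increments=[[0,0,0,-0.001,0.001,-0.0015,255],[0,0,0,0,0,-0.0015,255],[0,0,0,0,0,0,255],[0,0,0,0,0,0,255]])

```text
time: 32.7
ee_pos: [0.4556, -0.1731, 0.1259]
orientation: [0.091, 3.139, -0.0]
wrist_force: [-0.9, 0.3, 5.9]
finger_gap: 0.0385
finger_force: 25.0
```

>>> servo_tool(increments=[[0,0,0,0,0,0,200],[0,0,0,0,0,0,100],[0,0,0,0,0,0,50],[0,0,0,0,0,0,50],[0,0,0,0,0,0,50],[0,0,0,0,0,0,50],[0,0,0,0,0,0.035,50],[0,0,0,0,0,0.035,50],[0,0,0,0,0,0.035,50],[0,0,0,0,0,0,50],[0,0,0,0,0,0,50]])

```text
time: 33.62
ee_pos: [0.4564, -0.1733, 0.2315]
orientation: [0.09, 3.136, -0.001]
wrist_force: [0.2, -0.4, -0.2]
finger_gap: 0.0756
finger_force: 0.0
```

Run:
```python
from can import *
find('red',.154)
c=cam('top')
for k in H:
    for ce,s,m in blobs(c,*H[k],40,(235,170,310,260)): print(k,np.round(ce,1),s[4],np.round(onz(c,ce,.085)[:2],4))
```

```text
red centre [ 0.4543 -0.1732] tcp [ 0.4553 -0.1727  0.2301] go [-0.0009 -0.0006] blob [ 292  170   48   53 1966]
yel [251.1 193.3] 102 [0.5942 0.3285]
grn [251.6 234.9] 106 [0.4585 0.3259]
```

>>> servo_tool(increments=[[0,0,0,0.01,0.0358,0,50],[0,0,0,0.01,0.0358,0,50],[0,0,0,0.01,0.0358,0,50],[0,0,0,0.01,0.0358,0,50],[0,0,0,0.01,0.0358,0,50],[0,0,0,0.01,0.0358,0,50],[0,0,0,0.01,0.0358,0,50],[0,0,0,0.01,0.0358,0,50],[0,0,0,0.01,0.0358,0,50],[0,0,0,0.01,0.0358,0,50],[0,0,0,0.01,0.0358,0,50],[0,0,0,0.01,0.0358,0,50]])

```text
time: 34.72
ee_pos: [0.5741, 0.2582, 0.2277]
orientation: [-0.09, -3.137, 0.002]
wrist_force: [0.4, -0.8, 0.3]
finger_gap: 0.0755
finger_force: 0.0
```

>>> servo_tool(increments=[[0,0,0,0.01,0.0358,0,50],[0,0,0,0.01,0.0358,0,50],[0,0,0,0,0,-0.025,50],[0,0,0,0,0,-0.025,50],[0,0,0,0,0,0,50],[0,0,0,0,0,0,50],[0,0,0,0,0,0,50]])

```text
time: 35.3
ee_pos: [0.5954, 0.3275, 0.18]
orientation: [-0.092, -3.14, 0.001]
wrist_force: [0.0, -0.2, 0.3]
finger_gap: 0.0757
finger_force: 0.0
```

```bash
python3 can.py yel
```

```text
yel centre [0.5952 0.3296] tcp [0.596  0.3277 0.1809] go [-0.0008  0.0019] blob [ 296  170   46   50 1804]
```

Red is seated. Now I'll grip and lift yellow.

>>> servo_tool(increments=[[0,0,0,-0.001,0.002,-0.035,50],[0,0,0,0,0,-0.035,50],[0,0,0,0,0,-0.035,50],[0,0,0,0,0,-0.015,50],[0,0,0,0,0,0,255],[0,0,0,0,0,0,255],[0,0,0,0,0,0,255],[0,0,0,0,0,0,255],[0,0,0,0,0,0,255],[0,0,0,0,0,0,255],[0,0,0,0,0,0,255],[0,0,0,0,0,0,255]], newtons=25)

```text
time: 36.35
ee_pos: [0.595, 0.3304, 0.0614]
orientation: [0.091, 3.138, 0.001]
wrist_force: [-1.1, -1.2, 6.8]
finger_gap: 0.0385
finger_force: 25.0
```

>>> servo_tool(increments=[[0,0,0,0,0,0,255],[0,0,0,0,0,0,255],[0,0,0,0,0,0,255],[0,0,0,0,0,0.01,255],[0,0,0,0,0,0.02,255],[0,0,0,0,0,0.03,255],[0,0,0,0,0,0.035,255],[0,0,0,0,0,0.035,255],[0,0,0,0,0,0.035,255],[0,0,0,0,0,0.015,255],[0,0,0,0,0,0,255]])

```text
time: 37.27
ee_pos: [0.5963, 0.3311, 0.2449]
orientation: [0.09, 3.134, 0.006]
wrist_force: [0.1, 0.1, -2.4]
finger_gap: 0.0384
finger_force: 25.0
```

>>> servo_tool(increments=[[0,0,0,-0.002,-0.022,0,255],[0,0,0,-0.002,-0.034,0,255],[0,0,0,-0.002,-0.036,0,255],[0,0,0,-0.002,-0.036,0,255],[0,0,0,-0.002,-0.036,0,255],[0,0,0,-0.002,-0.036,0,255],[0,0,0,-0.002,-0.036,0,255],[0,0,0,-0.002,-0.036,0,255],[0,0,0,-0.002,-0.036,0,255],[0,0,0,-0.002,-0.036,0,255],[0,0,0,-0.002,-0.034,0,255],[0,0,0,-0.002,-0.022,0,255]])

```text
time: 38.27
ee_pos: [0.5679, -0.074, 0.2385]
orientation: [-0.096, -3.137, 0.003]
wrist_force: [0.4, -0.6, -2.0]
finger_gap: 0.0385
finger_force: 25.0
```

>>> servo_tool(increments=[[0,0,0,0,0,0,255],[0,0,0,0,0,0,255],[0,0,0,0,0,0,255]])

```text
time: 38.52
ee_pos: [0.5693, -0.0683, 0.2386]
orientation: [-0.089, -3.138, -0.002]
wrist_force: [0.6, 0.4, -3.7]
finger_gap: 0.038
finger_force: 25.0
```

```bash
python3 -c "
from h import *
st()"
```

```text
{'time': 38.5167, 'ee_pos': [0.5693, -0.0683, 0.2386], 'orientation': [-0.0893, -3.1377, -0.0022], 'joint_pos': [-0.2261, 0.5176, 0.4613, 1.7018, -0.2681, 0.988, 1.8463], 'wrist_force': [0.5605, 0.4214, -3.6987], 'finger_gap': 0.038}
[[-0.998, 0.057, -0.003], [0.057, 0.998, 0.001], [0.003, 0.001, -1.0]]
```

>>> servo_tool(increments=[[0,0,0,0.001,-0.001,0,255],[0,0,0,0,0,-0.03,255],[0,0,0,0,0,-0.03,255],[0,0,0,0,0,-0.025,255],[0,0,0,0,0,-0.015,255],[0,0,0,0,0,-0.008,255],[0,0,0,0,0,-0.004,255],[0,0,0,0,0,0,255],[0,0,0,0,0,0,255],[0,0,0,0,0,0,255]])

```text
time: 39.35
ee_pos: [0.5721, -0.0707, 0.1291]
orientation: [0.09, 3.138, -0.0]
wrist_force: [0.0, -0.0, -2.9]
finger_gap: 0.0383
finger_force: 25.0
```

>>> servo_tool(increments=[[0,0,0,0,0.0005,-0.0015,255],[0,0,0,0,0,-0.0015,255],[0,0,0,0,0,-0.0005,255],[0,0,0,0,0,0,255],[0,0,0,0,0,0,255]])

```text
time: 39.77
ee_pos: [0.571, -0.0701, 0.1255]
orientation: [0.091, 3.14, 0.001]
wrist_force: [-3.4, 0.4, 5.1]
finger_gap: 0.0384
finger_force: 25.0
```

>>> servo_tool(increments=[[0,0,0,0,0,0,200],[0,0,0,0,0,0,100],[0,0,0,0,0,0,50],[0,0,0,0,0,0,50],[0,0,0,0,0,0,50],[0,0,0,0,0,0,50],[0,0,0,0,0,0.035,50],[0,0,0,0,0,0.035,50],[0,0,0,0,0,0.035,50],[0,0,0,0,0,0,50],[0,0,0,0,0,0,50]])

```text
time: 40.68
ee_pos: [0.5725, -0.0705, 0.2314]
orientation: [0.09, 3.136, -0.0]
wrist_force: [-0.9, 0.2, -0.8]
finger_gap: 0.0753
finger_force: 0.0
```

```bash
python3 can.py yel .154
```

```text
yel centre [ 0.5706 -0.0701] tcp [ 0.5712 -0.07    0.2297] go [-0.0006 -0.0001] blob [ 292  170   48   53 1979]
```

>>> servo_tool(increments=[[0,0,0,-0.0094,0.033,0,50],[0,0,0,-0.0094,0.033,0,50],[0,0,0,-0.0094,0.033,0,50],[0,0,0,-0.0094,0.033,0,50],[0,0,0,-0.0094,0.033,0,50],[0,0,0,-0.0094,0.033,0,50],[0,0,0,-0.0094,0.033,0,50],[0,0,0,-0.0094,0.033,0,50],[0,0,0,-0.0094,0.033,0,50],[0,0,0,-0.0094,0.033,0,50],[0,0,0,-0.0094,0.033,0,50],[0,0,0,-0.0094,0.033,0,50]])

```text
time: 41.73
ee_pos: [0.4564, 0.3268, 0.2276]
orientation: [-0.09, -3.137, 0.004]
wrist_force: [-0.1, 0.9, -0.4]
finger_gap: 0.0757
finger_force: 0.0
```

>>> servo_tool(increments=[[0,0,0,0,0,-0.025,50],[0,0,0,0,0,-0.025,50],[0,0,0,0,0,0,50],[0,0,0,0,0,0,50],[0,0,0,0,0,0,50]])

```text
time: 42.15
ee_pos: [0.4587, 0.3251, 0.1795]
orientation: [-0.092, -3.14, 0.001]
wrist_force: [0.5, 0.8, 0.4]
finger_gap: 0.076
finger_force: 0.0
```

```bash
python3 can.py grn
```

```text
grn centre [0.4587 0.326 ] tcp [0.4591 0.3254 0.1802] go [-0.0005  0.0006] blob [ 295  171   45   50 1773]
```

Yellow is seated. Green next.

>>> servo_tool(increments=[[0,0,0,0,0.0005,-0.035,50],[0,0,0,0,0,-0.035,50],[0,0,0,0,0,-0.035,50],[0,0,0,0,0,-0.014,50],[0,0,0,0,0,0,255],[0,0,0,0,0,0,255],[0,0,0,0,0,0,255],[0,0,0,0,0,0,255],[0,0,0,0,0,0,255],[0,0,0,0,0,0,255],[0,0,0,0,0,0,255],[0,0,0,0,0,0,255]], newtons=25)

```text
time: 43.2
ee_pos: [0.459, 0.3267, 0.0616]
orientation: [0.091, 3.139, 0.002]
wrist_force: [-1.2, -0.5, 6.9]
finger_gap: 0.0385
finger_force: 25.0
```

>>> servo_tool(increments=[[0,0,0,0,0,0,255],[0,0,0,0,0,0,255],[0,0,0,0,0,0,255],[0,0,0,0,0,0.01,255],[0,0,0,0,0,0.02,255],[0,0,0,0,0,0.03,255],[0,0,0,0,0,0.035,255],[0,0,0,0,0,0.035,255],[0,0,0,0,0,0.035,255],[0,0,0,0,0,0.015,255],[0,0,0,0,0,0,255]])

```text
time: 44.12
ee_pos: [0.4603, 0.3273, 0.2448]
orientation: [0.09, 3.134, 0.008]
wrist_force: [0.5, 0.2, -1.7]
finger_gap: 0.0383
finger_force: 25.0
```

>>> servo_tool(increments=[[0,0,0,0.0005,-0.02,0,255],[0,0,0,0.0005,-0.034,0,255],[0,0,0,0.0005,-0.035,0,255],[0,0,0,0.0005,-0.035,0,255],[0,0,0,0.0005,-0.035,0,255],[0,0,0,0,-0.035,0,255],[0,0,0,0,-0.035,0,255],[0,0,0,0,-0.035,0,255],[0,0,0,0,-0.035,0,255],[0,0,0,0,-0.035,0,255],[0,0,0,0,-0.033,0,255],[0,0,0,0,-0.022,0,255]])

```text
time: 45.12
ee_pos: [0.459, -0.0661, 0.2395]
orientation: [-0.096, -3.138, 0.002]
wrist_force: [0.5, 0.4, -1.6]
finger_gap: 0.0382
finger_force: 25.0
```

>>> servo_tool(increments=[[0,0,0,0,0,0,255],[0,0,0,0,0,0,255],[0,0,0,0,0,0,255]])

```text
time: 45.37
ee_pos: [0.4599, -0.0617, 0.2395]
orientation: [-0.09, -3.138, -0.001]
wrist_force: [0.2, 0.2, -2.3]
finger_gap: 0.0383
finger_force: 25.0
```

```bash
python3 -c "
from h import *
st()"
```

```text
{'time': 45.3667, 'ee_pos': [0.4599, -0.0617, 0.2395], 'orientation': [-0.0897, -3.138, -0.0012], 'joint_pos': [-0.3205, 0.3575, 0.5331, 1.9782, -0.2356, 0.8685, 1.8524], 'wrist_force': [0.238, 0.1889, -2.2765], 'finger_gap': 0.0383}
[[-0.998, 0.057, -0.002], [0.057, 0.998, 0.001], [0.002, 0.001, -1.0]]
```

>>> servo_tool(increments=[[0,0,0,0.0005,-0.0005,0,255],[0,0,0,0,0,-0.03,255],[0,0,0,0,0,-0.03,255],[0,0,0,0,0,-0.025,255],[0,0,0,0,0,-0.015,255],[0,0,0,0,0,-0.008,255],[0,0,0,0,0,-0.005,255],[0,0,0,0,0,0,255],[0,0,0,0,0,0,255],[0,0,0,0,0,0,255]])

```text
time: 46.2
ee_pos: [0.4622, -0.0631, 0.1284]
orientation: [0.09, 3.138, 0.0]
wrist_force: [0.3, 0.3, -2.4]
finger_gap: 0.0383
finger_force: 25.0
```

>>> servo_tool(increments=[[0,0,0,0,0,-0.0015,255],[0,0,0,0,0,-0.0015,255],[0,0,0,0,0,0,255],[0,0,0,0,0,0,255],[0,0,0,0,0,0,255]])

```text
time: 46.62
ee_pos: [0.4613, -0.0634, 0.1256]
orientation: [0.091, 3.139, 0.001]
wrist_force: [-2.6, -0.8, 7.6]
finger_gap: 0.0384
finger_force: 25.0
```

>>> servo_tool(increments=[[0,0,0,0,0,0,200],[0,0,0,0,0,0,100],[0,0,0,0,0,0,50],[0,0,0,0,0,0,50],[0,0,0,0,0,0,50],[0,0,0,0,0,0,50],[0,0,0,0,0,0.035,50],[0,0,0,0,0,0.035,50],[0,0,0,0,0,0.035,50],[0,0,0,0,0,0.035,50],[0,0,0,0,0,0.035,50],[0,0,0,0,0,0.035,50]])

```text
time: 47.62
ee_pos: [0.4608, -0.0633, 0.3363]
orientation: [0.091, 3.14, -0.0]
wrist_force: [0.8, 0.3, -0.1]
finger_gap: 0.0753
finger_force: 0.0
```

>>> servo_tool(increments=[[0,0,0,-0.02,0,0.01,50],[0,0,0,-0.02,0,0,50],[0,0,0,0,0,0,50],[0,0,0,0,0,0,50]])

```text
time: 47.95
ee_pos: [0.4209, -0.063, 0.3448]
orientation: [0.09, 3.139, 0.002]
wrist_force: [1.0, 0.5, 0.0]
finger_gap: 0.0751
finger_force: 0.0
```

Run:
```python
from can import *
from dial import dial
for k in('grn','red'): c=find(k,.154)
a=c['color']; dial(c,np.array([.523,.0362])); s=cam('side')['color']
cv2.imwrite('pics/fin.png',np.vstack([a[40:340],s[150:400]])[:,:,::-1])
```

```text
grn centre [ 0.4602 -0.0635] tcp [ 0.4216 -0.0629  0.3445] go [ 0.0386 -0.0006] blob [301 189  33  37 937]
red centre [ 0.4548 -0.1716] tcp [ 0.4219 -0.063   0.3443] go [ 0.033  -0.1086] blob [ 205  188   38   38 1039]
red [390.5 205.4] 41 z 0.064 r 0.0357 cw of zero 0.16
red [390.5 205.4] 41 z 0.075 r 0.0388 cw of zero -3.59
red [390.5 205.4] 41 z 0.112 r 0.0502 cw of zero -12.61
```

View pics/fin.png

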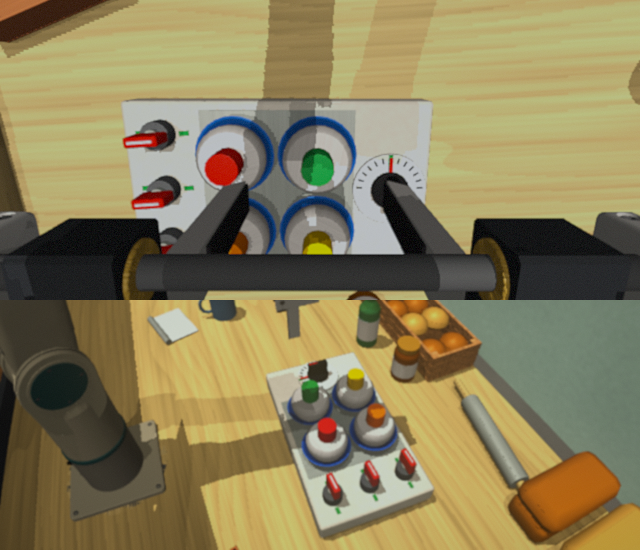

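The four canisters are upright in their cups, the bolt bars point to their green marks, the pointer is on zero (391,160), and the bystanders are standing.

```bash
python3 -c "
from bench import r
print(r.close_job())"
```

```text
the job is handed in; nothing more can be done
None
```

The job is handed in: all three lock bolts are turned to their end stops, the zero-set dial is on its green mark, and all four canisters are seated upright in the blue cups with nothing knocked over.

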